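Set the bench magnifier over the brass key

ROBOT

A 6-joint arm with a two-finger parallel gripper is mounted at the origin on the work surface. World frame = base frame: x ahead of the robot, y to its left, z up, the work surface at z = 0. Lengths are in m, angles in degrees, forces in N, time in s.
With the tool pointing down it reaches from about 0.25 to 0.725 m from the base axis. Payload 9.7 kg.
Tool frame: the origin (TCP) lies between the finger pads, 19 mm behind the fingertips; this is the grasp point; z points along the fingers, y is the line along which they close (so a half turn about z gives the same grasp; the last joint's range is limited). The gripper opens to 85 mm and grips with 20 to 120 N. Pads are 22 mm wide; open, the fingers measure 114 mm over their backs; the gripper's body (76 mm by 85 mm) begins 54 mm behind the grasp point. The pads swing forward as they close: fully open they stand 13 mm farther back than shut.
Start: joints at [-75.745, 4.979, 10.078, 95.1, 0, 90], TCP at [0.135, -0.533, 0.25] pointing down, gripper open.
Joint ranges: [-179.16, 179.16], [-48.56, 103.87], [-65.8, 70.77], [-126.05, 130.52], [-82.76, 87.17], [-180, 180]. Speed limits (degrees/s): [127.2, 127.2, 147.25, 180, 180, 180].

INTERFACE

Orientations are given as [roll, pitch, yaw] about the fixed x, y, z axes, in that order (R = Rz(yaw) Ry(pitch) Rx(roll)).
In Python, from workcell import bot gives the robot as it stands.
- The arm moves only by the tool arm_command, never from a script. Its argument "series" is a list of rows, each a list of 4 numbers: the shift along the tool's x, y, z in m, then the turn about the tool's z in rad. A call has exactly 5 rows; each row is the pose to reach, as a shift and turn from the pose commanded when the call began, along the tool's axes at that moment; what a row does not reach only later rows make up. A row lasts 1/10 s, in which the tool goes at most 50 mm and 8.59 degrees, less where a joint would pass 70% of its speed; a pose out of reach is approached as far as the arm can. A call with a gripper value outside its range is refused whole. "hand" is the finger opening in m, from 0 to 0.0854, set as the call begins (left out, the last holds). The fingers move at their own pace and stop on an object; "grip_force" is the grip in N (left out, the last holds). Time passes only in rows, so rows that repeat a pose let the fingers close, or fill a call up. It gives the time, the measured TCP pose, the force, the opening and the grip force at its end, in the units of the state.
- bot.get_obs(): the state, without advancing time (a new reading comes with each control period).
- bot.camera(name): name is "scene" or "top"; returns a dict with "color" (400x640x3 uint8, blue, green, red), "camera_matrix" (3x3 intrinsics, pixels), "dist_coeffs" ([k1, k2, p1, p2, k3] as OpenCV has them; the pictures are not rectified), "xyz" and "orientation" of the camera in the world. Camera axes: x right, y up, looking along -z (the intrinsics and any distortion apply to the point x, -y, -z); pixel columns grow to the right and rows downward; lengths in m; the calibration is good to about 2 mm. A picture is of the moment at which its call begins. There is no depth.
- bot.job_done(): hands the job in; it is judged then, once.
Trained networks look in the newest picture that a camera, given by its name, has taken for a name from the list of things; names that differ only in an ending like _2 or _b are one class to them, and where a whole thing is asked for, a point or a joint stands for the part that bears it (a point fixed in the world has none). Each returns a list of dicts, best first, with "confidence" (0 to 1); they miss things now and then, are a little off and sometimes report something else, mostly with a low value. They report only what shows in the picture. A call takes as long as a camera call. They do not tell look-alikes from the thing itself.
- bot.find_in(camera, target): "location" ([column, row] in pixels, amid what is visible of it).
- bot.mark_of(camera, target): "location" ([column, row] in pixels: a listed point, or the origin of a listed thing).
The state is a dict: "time": time; "q": joint angles; "qd": joint speeds; "joint_efforts": joint torques, N m; "ee_pos": TCP position; "tcp_rot": TCP orientation; "wrist_force": force on the tool from outside, world axes, zero at the start; "torque": the same for the moment, N m; "opening": finger opening in m; "grasp_force": force on a finger pad.
Only numpy, scipy, OpenCV 4.12 (cv2) and the standard library are available. Lean on these libraries where they do the work, as an engineer would, in place of code of your own. Each camera call takes 0.05 s, during which the arm holds its last target. There are 200 camera calls.

TASK

On the examination stage, squeeze the red release lever against the black grip plate and keep it squeezed while you slide the magnifier along its rail until the lens stands over the brass key; only there let go, so that the lever springs fully back and locks the magnifier in that notch. Leave the key lying where it is.

Things in the scene. Friction and masses are not known exactly. Their poses are not given: they have to be found in the camera images.
- lens (a point): Centre of the magnifier lens: clear disc in a black ring 51 mm wide, 44 mm above the table, held by a steel arm on a blue carriage that slides on the rail of a pale grey stage (200 x 310 x 12 mm). Axes: y along the rail, z up, x from rail to lens. Stage squares: the middle one (dark) is empty, the four white ones carry a brass key, dark washer, green shard and red button.
- carriage (a joint): Slide of the carriage with lever and lens along the rail, in m, growing along the lens point's y; 0 in the middle notch, range 0.115 either way. Five notches at -0.10, -0.05, 0, 0.05, 0.10, one beside each square; it starts in the middle one. In a notch it has 7 mm play either way; locked unless the lever is squeezed, then about 3 N slides it.
- grip (a point): Where the TCP goes to squeeze: on the carriage, 96 mm above the table, 102 mm from the lens along -x, same axes. Fingers close along x: red lever on the -x side (22 mm wide, outer face 27 mm from here at rest, about 19 at the fingertips when squeezed), fixed black plate on the +x side (28 mm wide, outer face 19 mm from here). Tops at 115 mm; flat faces down to 65 mm, carriage and lens arm below.
- release (a joint): Angle of the red spring lever, rad: 0 let go with its tooth home in a notch, about 0.18 let go with the tooth resting between notches, 0.36 fully squeezed (top against its stop, towards the black plate). The tooth is clear above 0.22. A push of about 4 N at the lever's top starts it; fully squeezed, tilted against the fingertips, it needs a grip of about 15 N; 30 N holds it at the stop.
- key: Flat brass key, 45 mm long, 22 mm across its round bow, 4 mm thick, lying loose, turned any way, on one of the four white 44 mm squares; its top is 16 mm above the table. Origin on its underside at mid-length, within 3 mm of the middle of the square. With the carriage in the notch beside it the lens stands right over it.
Not all that is in view belongs to the job. There is more than one size of the key; the one meant has the size given above.

How it is judged:
By the outcome, as a careful person would: the job done as asked, in the order asked, and still so for the second after the job is handed in, with the robot touching nothing.
It also fails if it takes over 34 s, if anything falls off the work surface, if the arm or the gripper's body presses on something with over 40 N, if the wrist force passes 120 N, or if a joint passes its speed limit or range.

## Working session

There is one attempt and no reset: what is moved stays moved. The work goes in short steps, Python scripts to look and compute and a tool call to move; the robot and the scene stay as the last step left them, time stands still between calls to the robot, and variables do not carry over. Pictures are saved under pics/ and viewed, at most 10 in all, crops included, and the job is handed in when it is done.

Besides the shell and the picture viewer there is one more tool, called as name(argument=value, ...), one argument or row to a line, values as JSON. arm_command: Moves the arm, as the interface text tells. Its arguments: {"type":"object","properties":{"series":{"type":"array"},"hand":{"type":"number"},"grip_force":{"type":"number"}},"required":["series"]}

```bash
mkdir -p pics
cat > h.py <<'E'
import numpy as np, cv2
from scipy.spatial.transform import Rotation as R
from workcell import bot
def cam(n):
    c=bot.camera(n); return c
def Rc(c):
    o=np.array(c["orientation"],float)
    return R.from_euler('xyz',o,degrees=True).as_matrix() if o.size==3 else o.reshape(3,3)
def ray(c,px):
    u=cv2.undistortPoints(np.array([[px]],float),np.array(c["camera_matrix"]),np.array(c["dist_coeffs"]))[0,0]
    d=Rc(c)@np.array([u[0],-u[1],-1.]); return np.array(c["xyz"]),d/np.linalg.norm(d)
def atz(c,px,z):
    o,d=ray(c,px); return o+d*(z-o[2])/d[2]
def tri(c1,p1,c2,p2):
    (a,d),(b,e)=ray(c1,p1),ray(c2,p2)
    s=np.linalg.lstsq(np.c_[d,-e],b-a,rcond=None)[0]
    P,Q=a+d*s[0],b+e*s[1]; return (P+Q)/2,np.linalg.norm(P-Q)
E
python3 - <<'E'
from h import *
import pickle
C={}
for n in ("scene","top"):
    c=C[n]=cam(n); cv2.imwrite(f"pics/{n}0.png",c["color"]); print(n,c["xyz"],c["orientation"])
    for t in ("lens","grip","key","carriage","release"):
        for f in ("find_in","mark_of"):
            try: print(t,f,[(np.round(d["location"]).tolist(),round(d["confidence"],2)) for d in getattr(bot,f)(n,t)])
            except Exception as e: print(t,f,repr(e)[:80])
pickle.dump(C,open("c0.pkl","wb"))
o=bot.get_obs(); print(o)
E
```

```text
scene [0.89897119 0.29107257 0.58797434] [ 38.73502395  -0.86490936 139.31541871]
lens find_in [([342.0, 183.0], 0.67)]
lens mark_of [([299.0, 213.0], 0.68)]
grip find_in [([345.0, 184.0], 0.64), ([361.0, 148.0], 0.35)]
grip mark_of []
key find_in [([343.0, 269.0], 0.61), ([285.0, 306.0], 0.61), ([426.0, 314.0], 0.46)]
key mark_of [([282.0, 309.0], 0.75), ([432.0, 313.0], 0.67), ([346.0, 270.0], 0.65)]
carriage find_in []
carriage mark_of ValueError('it knows: grip, key, lens')
release find_in [([366.0, 146.0], 0.71)]
release mark_of ValueError('it knows: grip, key, lens')
top [0.51220213 0.01864684 0.7174045 ] [  9.72187292  -0.33196438 -89.64464968]
lens find_in [([354.0, 242.0], 0.86)]
lens mark_of [([353.0, 192.0], 0.63)]
grip find_in [([353.0, 241.0], 0.94)]
grip mark_of [([356.0, 268.0], 0.57)]
key find_in [([283.0, 193.0], 0.61), ([293.0, 137.0], 0.56), ([201.0, 228.0], 0.51)]
key mark_of [([280.0, 197.0], 0.66), ([202.0, 227.0], 0.66), ([293.0, 136.0], 0.58)]
carriage find_in [([353.0, 243.0], 0.58)]
carriage mark_of ValueError('it knows: grip, key, lens')
release find_in [([357.0, 283.0], 0.43)]
release mark_of ValueError('it knows: grip, key, lens')
{'time': 0.9, 'q': array([-7.57445515e+01,  4.97721514e+00,  1.00791561e+01,  9.50998250e+01,
       -2.27492935e-04,  8.99994265e+01]), 'qd': array([-9.47183052e-05,  4.88379443e-02,  1.73098641e-02, -3.40476211e-02,
        6.22429628e-02, -1.21477759e-02]), 'joint_efforts': array([-3.01498018e-03, -5.20090735e+01,  4.64861834e+01,  1.00818273e-03,
       -2.49806608e-04,  1.62571166e-05]), 'ee_pos': array([ 0.13543326, -0.53306158,  0.25000876]), 'tcp_rot': array([1.79997884e+02, 2.27514115e-04, 1.42560220e+01]), 'wrist_force': array([ 0.09032127,  0.32760141, -0.07396813]), 'torque': array([-0.04060501, -0.00956266,  0.01576856]), 'grasp_force': 0.0, 'opening': 0.08507321213093995}
```

View pictures.

View pics/top0.png

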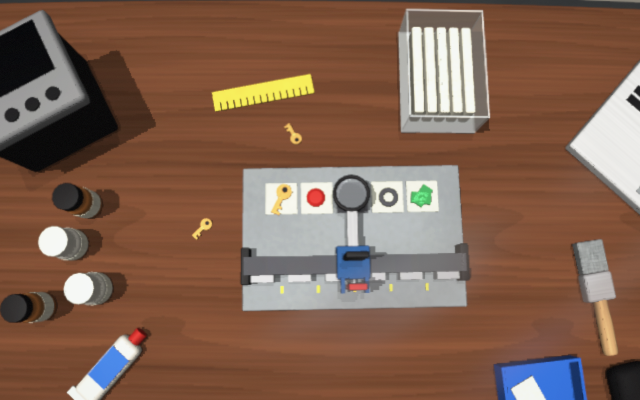

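View pics/scene0.png

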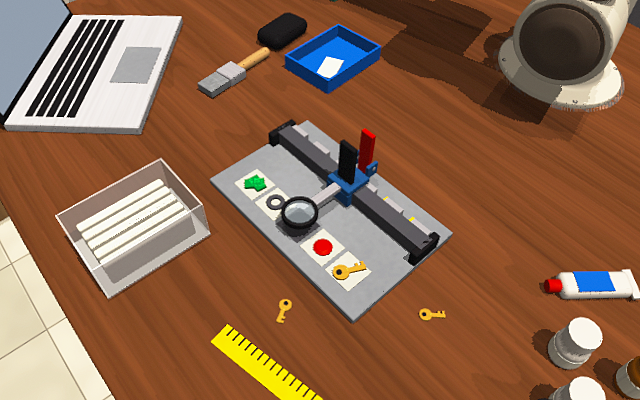

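The top picture shows the stage with its rail at the bottom and the lens at (352,192). The squares from left to right hold a key (282,198), red button (316,198), the dark square under the lens, a washer (388,198) and a green shard (422,197). Things that could be taken for the key are (282,198) on the far-left white square, and the loose smaller keys at (202,228) and (293,134) in top. In scene these are (348,270), (432,313) and (284,309). I choose the one on the square, and check it in a close crop.

Run:
```python
import pickle,cv2
C=pickle.load(open("c0.pkl","rb"))
cv2.imwrite("pics/topc.png",cv2.resize(C["top"]["color"][160:315,235:475],None,fx=3.3,fy=3.3,interpolation=cv2.INTER_CUBIC))
cv2.imwrite("pics/scenec.png",cv2.resize(C["scene"]["color"][115:325,205:460],None,fx=2.8,fy=2.8,interpolation=cv2.INTER_CUBIC))
```

```text
(no output)
```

View pics/topc.png

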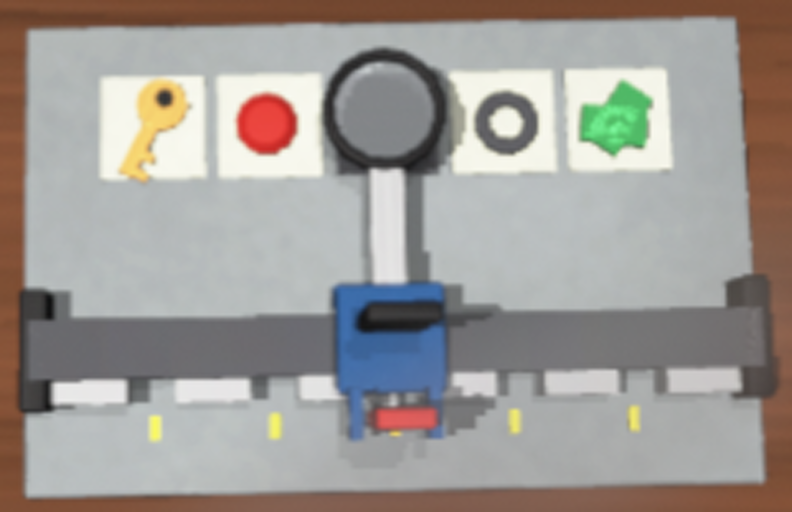

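View pics/scenec.png

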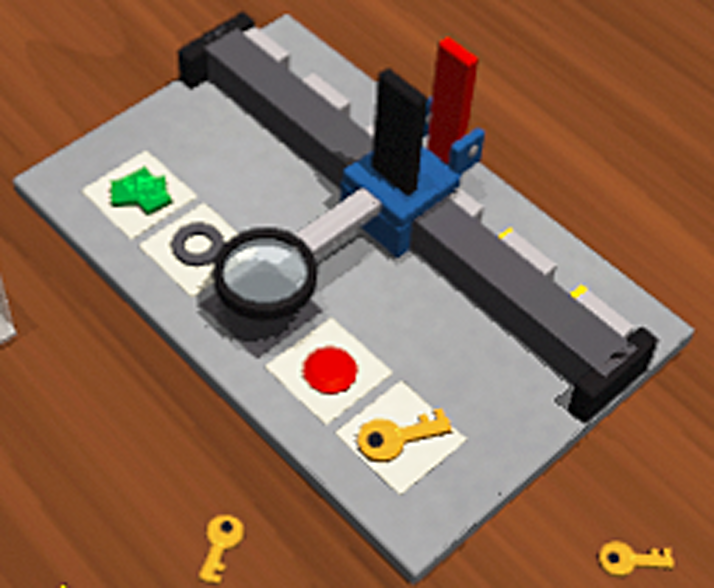

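The crops show the key on the left white square at topc (153,127), spanning the square diagonally. The two loose keys are clearly smaller. The black plate top is near scenec (402,86), the red lever top near scenec (458,50), and the lens near scenec (266,273).

Run:
```python
from h import *
import pickle
C=pickle.load(open("c0.pkl","rb")); T,S=C["top"],C["scene"]
t=lambda u,v:[(u+.5)/3.3-.5+235,(v+.5)/3.3-.5+160]
s=lambda u,v:[(u+.5)/2.8-.5+205,(v+.5)/2.8-.5+115]
r=lambda a:np.round(a,4)
for n,a,b in [("lens",(385,109),(266,273)),("lever",(405,418),(458,50)),("plate",(401,314),(402,86)),("keysq",(153,127),(401,437)),("greensq",(619,120),(147,195)),
  ("c1",(27,29),(415,580)),("c2",(735,17),(15,180)),("c4",(25,497),(693,330)),("keybow",(164,99),(376,440))]:
    P,e=tri(T,t(*a),S,s(*b)); print(n,r(P),r(e))
print("key len", r(atz(T,t(164,80),.016)-atz(T,t(138,180),.016)), "small", r(np.linalg.norm(atz(T,[211,219],.004)-atz(T,[193,238],.004))))
cs=[atz(T,t(*p),.012)[:2] for p in [(27,29),(735,17),(765,483),(25,497)]]; print(r(cs))
m=lambda i,j:np.degrees(np.arctan2(*(cs[i]-cs[j])[::-1]))
print("y-axis angles",m(0,1)-90,m(3,2)-90,"x-axis",m(0,3),m(1,2))
k,g=atz(T,t(153,127),.012)[:2],atz(T,t(619,120),.012)[:2]; print(r(k),r(g),np.degrees(np.arctan2(*(k-g)[::-1]))-90,np.linalg.norm(k-g))
k,g=atz(S,s(401,437),.012)[:2],atz(S,s(147,195),.012)[:2]; print("scene",r(k),r(g),np.degrees(np.arctan2(*(k-g)[::-1]))-90,np.linalg.norm(k-g))
```

```text
lens [ 0.6388 -0.0282  0.0454] 0.0002
lever [ 0.5144 -0.0307  0.1152] 0.0021
plate [ 0.5517 -0.0299  0.1151] 0.0031
keysq [0.6365 0.0686 0.0132] 0.0008
greensq [ 0.6397 -0.1296  0.0136] 0.003
c1 [0.68   0.1245 0.0093] 0.0006
c2 [ 0.6869 -0.1833  0.0126] 0.0001
c4 [0.481  0.1186 0.0119] 0.0016
keybow [0.6481 0.0637 0.0168] 0.0011
key len [ 0.0433 -0.0102  0.    ] small 0.0367
[[ 0.6792  0.1244]
 [ 0.687  -0.1835]
 [ 0.4876 -0.1886]
 [ 0.4806  0.1192]]
y-axis angles 1.4628495432758655 1.3004273008515668 x-axis 1.4891526076303803 1.4677216050824133
[0.6365 0.069 ] [ 0.641  -0.1312] 1.2914568711891263 0.20021823025861485
scene [0.6362 0.0678] [ 0.6383 -0.1293] 0.6012101363713782 0.19710475709374098
```

arm_command(
  series=[
    [0.0342,-0.0259,0,0],
    [0.0684,-0.0518,0,0],
    [0.1026,-0.0776,0,0],
    [0.1368,-0.1035,0,0],
    [0.171,-0.1294,0,0],
  ],
  hand=0.085,
)

```text
time: 1.4
ee_pos: [0.27, -0.3641, 0.2501]
tcp_rot: [180.0, -0.0, 14.2]
wrist_force: [0.8, -0.4, -0.2]
opening: 0.0848
grasp_force: 0.0
```

arm_command(
  series=[
    [0.0342,-0.0259,0,0],
    [0.0684,-0.0518,0,0],
    [0.1026,-0.0776,0,0],
    [0.1368,-0.1035,0,0],
    [0.171,-0.1294,0,0],
  ],
)

```text
time: 1.9
ee_pos: [0.404, -0.1964, 0.2503]
tcp_rot: [180.0, -0.0, 14.3]
wrist_force: [0.4, -0.3, -0.3]
opening: 0.0848
grasp_force: 0.0
```

arm_command(
  series=[
    [0.0342,-0.0259,0,0],
    [0.0684,-0.0518,0,0],
    [0.1026,-0.0776,0,0],
    [0.1368,-0.1035,0,0],
    [0.171,-0.1294,0,0],
  ],
)

```text
time: 2.4
ee_pos: [0.5379, -0.0288, 0.2501]
tcp_rot: [180.0, -0.0, 14.3]
wrist_force: [-0.2, -0.5, 0.2]
opening: 0.0846
grasp_force: 0.0
```

arm_command(
  series=[
    [0,0,0.015,-0.14],
    [0,0,0.03,-0.28],
    [0,0,0.045,-0.42],
    [0,0,0.06,-0.56],
    [0,0,0.08,-0.7],
  ],
)

```text
time: 2.9
ee_pos: [0.5373, -0.0304, 0.1699]
tcp_rot: [180.0, -0.0, 54.7]
wrist_force: [-0.0, 0.6, 0.8]
opening: 0.0853
grasp_force: 0.0
```

arm_command(
  series=[
    [0,0,0,-0.14],
    [0,0,0,-0.28],
    [0,0,0,-0.42],
    [0,0,0,-0.56],
    [0,0,0,-0.645],
  ],
)

```text
time: 3.4
ee_pos: [0.537, -0.0305, 0.17]
tcp_rot: [180.0, 0.0, 91.6]
wrist_force: [0.4, 0.6, 0.8]
opening: 0.0847
grasp_force: 0.0
```

Run:
```python
from h import *
c=cam("scene"); cv2.imwrite("pics/s1.png",cv2.resize(c["color"][60:260,240:480],None,fx=2.8,fy=2.8,interpolation=cv2.INTER_CUBIC))
```

```text
(no output)
```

View pics/s1.png

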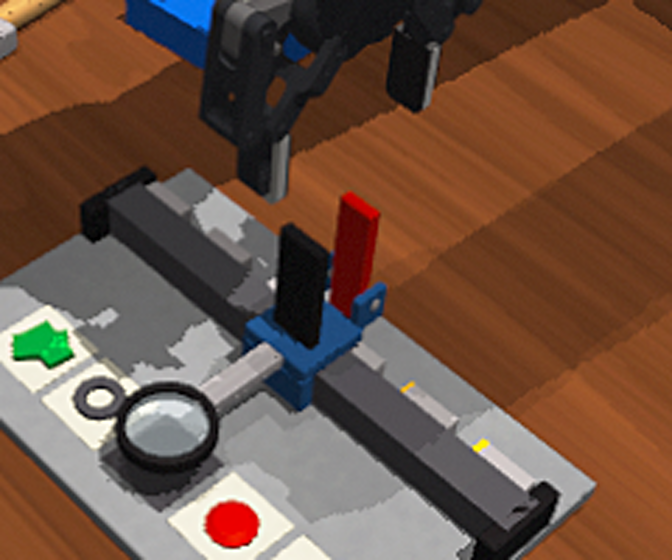

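The fingers at crop (275,185) and (420,95) stand either side of the black plate (300,235) and red lever (358,210), in line above them, so I descend and squeeze.

arm_command(
  series=[
    [0,0,0.016,0],
    [0,0,0.032,0],
    [0,0,0.048,0],
    [0,0,0.062,0],
    [0,0,0.074,0],
  ],
)

```text
time: 3.95
ee_pos: [0.5369, -0.0305, 0.095]
tcp_rot: [-180.0, -0.0, 91.3]
wrist_force: [-1.1, -0.2, 0.0]
opening: 0.0851
grasp_force: 0.0
```

arm_command(
  series=[
    [0,0,0,0],
    [0,0,0,0],
    [0,0,0,0],
    [0,0,0,0],
    [0,0,0,0],
  ],
  hand=0.03,
  grip_force=40,
)

```text
time: 4.45
ee_pos: [0.5388, -0.0305, 0.0978]
tcp_rot: [179.7, 0.0, 91.3]
wrist_force: [6.9, -0.4, 3.0]
opening: 0.0357
grasp_force: 42.3
```

arm_command(
  series=[
    [0,0,0,0],
    [0,0,0,0],
    [0,0,0,0],
    [0,0,0,0],
    [0,0,0,0],
  ],
)

```text
time: 4.95
ee_pos: [0.5388, -0.0305, 0.0978]
tcp_rot: [179.7, 0.0, 91.3]
wrist_force: [7.1, 0.4, 2.1]
opening: 0.0357
grasp_force: 42.3
```

arm_command(
  series=[
    [0.002,0,0,0],
    [0.005,0,0,0],
    [0.009,0,0,0],
    [0.014,0,0,0],
    [0.02,0,0,0],
  ],
)

```text
time: 5.45
ee_pos: [0.5383, -0.0108, 0.0978]
tcp_rot: [179.8, 0.1, 91.3]
wrist_force: [5.6, -2.6, 3.3]
opening: 0.0352
grasp_force: 42.2
```

Run:
```python
from h import *
c=cam("scene"); cv2.imwrite("pics/s2.png",cv2.resize(c["color"][60:260,240:480],None,fx=2.8,fy=2.8,interpolation=cv2.INTER_CUBIC))
print(bot.mark_of("scene","lens"), bot.get_obs()["wrist_force"])
```

```text
[{'location': [307.1, 222.6], 'confidence': 0.75}] [7.07890481 1.8512043  3.29612748]
```

View pics/s2.png

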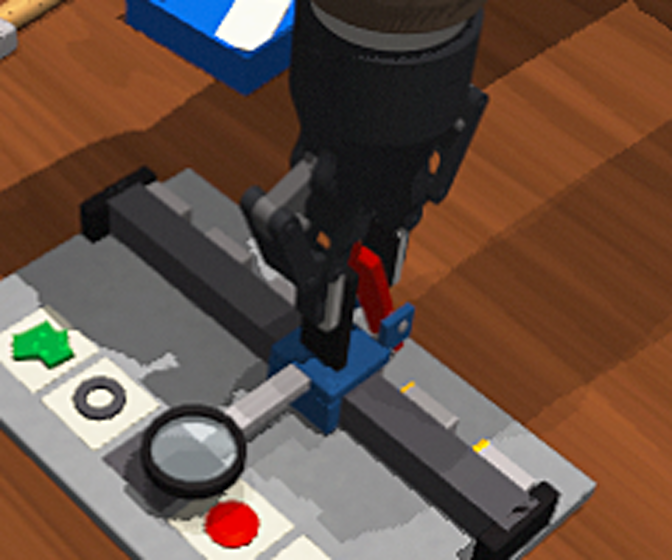

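The lever is tilted in, against the plate, and the carriage has slid freely, with the lens now at crop (193,450). I slide the remaining 80 mm.

arm_command(
  series=[
    [0.008,0,0,0],
    [0.016,0,0,0],
    [0.024,0,0,0],
    [0.032,0,0,0],
    [0.04,0,0,0],
  ],
)

```text
time: 6.05
ee_pos: [0.5373, 0.0295, 0.0978]
tcp_rot: [179.8, 0.0, 91.3]
wrist_force: [6.1, -2.3, 3.5]
opening: 0.0357
grasp_force: 42.0
```

arm_command(
  series=[
    [0.01,0,0,0],
    [0.02,0,0,0],
    [0.029,0,0,0],
    [0.036,0,0,0],
    [0.04,0,0,0],
  ],
)

```text
time: 6.55
ee_pos: [0.5363, 0.0698, 0.0978]
tcp_rot: [179.8, 0.0, 91.3]
wrist_force: [6.4, -2.8, 2.8]
opening: 0.0355
grasp_force: 41.7
```

arm_command(
  series=[
    [0,0,0,0],
    [0,0,0,0],
    [0,0,0,0],
    [0,0,0,0],
    [0,0,0,0],
  ],
)

```text
time: 7.05
ee_pos: [0.5363, 0.07, 0.0977]
tcp_rot: [179.8, -0.1, 91.3]
wrist_force: [5.7, 1.6, 2.5]
opening: 0.0354
grasp_force: 41.7
```

Run:
```python
from h import *
c=cam("scene"); t=cam("top")
a=cv2.resize(c["color"][120:320,240:440],(400,400),interpolation=cv2.INTER_CUBIC); b=cv2.resize(t["color"][160:310,235:385],(400,400),interpolation=cv2.INTER_CUBIC)
cv2.imwrite("pics/s3.png",np.hstack([a,b]))
for n in("scene","top"): print(bot.mark_of(n,"lens"),bot.mark_of(n,"key"))
```

```text
[{'location': [348.0, 258.6], 'confidence': 0.6}] [{'location': [428.2, 319.9], 'confidence': 0.78}, {'location': [283.2, 313.6], 'confidence': 0.75}, {'location': [346.8, 270.0], 'confidence': 0.47}]
[] []
```

View pics/s3.png

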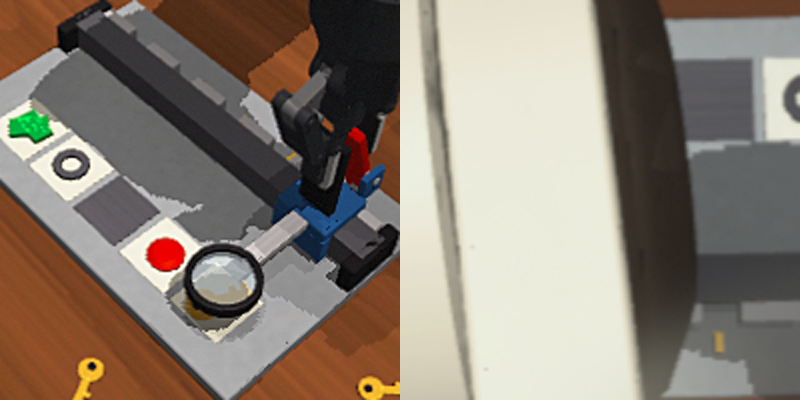

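The lens at panel (224,280), scene pixel (352,260), stands over the key square, and the arm hides it from the top camera. I check the lens position with its ray.

Run:
```python
from h import *
import pickle
S=pickle.load(open("c0.pkl","rb"))["scene"]
i=cv2.imread("pics/s3.png")[:, :400]
for p,z in [((224/2-.25+240,280/2-.25+120),.0454),((348.,258.6),.0454),((266.5/2.8-.5+205,273.5/2.8-.5+115),.0454)]: print(np.round(atz(S,p,z),4))
# dark square centre and button square centre for the same camera
for p in [(118,212),(166,255)]: print(np.round(atz(S,(p[0]/2+240,p[1]/2+120),.012),4))
```

```text
[0.6368 0.0721 0.0454]
[0.6392 0.0678 0.0454]
[ 0.6389 -0.0283  0.0454]
[ 0.6392 -0.0298  0.012 ]
[0.6372 0.0191 0.012 ]
```

arm_command(
  series=[
    [-0.0015,0,0,0],
    [-0.0015,0,0,0],
    [-0.0015,0,0,0],
    [-0.0015,0,0,0],
    [-0.0015,0,0,0],
  ],
)

```text
time: 7.85
ee_pos: [0.5363, 0.0683, 0.0977]
tcp_rot: [179.8, -0.0, 91.3]
wrist_force: [5.1, 1.1, 2.6]
opening: 0.0356
grasp_force: 41.7
```

arm_command(
  series=[
    [0,0,0,0],
    [0,0,0,0],
    [0,0,0,0],
    [0,0,0,0],
    [0,0,0,0],
  ],
  hand=0.085,
)

```text
time: 8.35
ee_pos: [0.535, 0.068, 0.0962]
tcp_rot: [180.0, -0.0, 91.3]
wrist_force: [0.1, -0.7, 0.5]
opening: 0.085
grasp_force: 0.0
```

arm_command(
  series=[
    [0,0,0,0],
    [0,0,0,0],
    [0,0,0,0],
    [0,0,0,0],
    [0,0,0,0],
  ],
)

```text
time: 8.85
ee_pos: [0.5348, 0.068, 0.096]
tcp_rot: [180.0, 0.0, 91.3]
wrist_force: [0.0, 0.4, -0.4]
opening: 0.0852
grasp_force: 0.0
```

arm_command(
  series=[
    [0,0,-0.02,0],
    [0,0,-0.045,0],
    [0,0,-0.075,0],
    [0,0,-0.105,0],
    [0,0,-0.13,0],
  ],
)

```text
time: 9.35
ee_pos: [0.5348, 0.068, 0.2277]
tcp_rot: [179.9, -0.0, 91.3]
wrist_force: [1.1, -0.7, -0.8]
opening: 0.0851
grasp_force: 0.0
```

arm_command(
  series=[
    [-0.04,0,0,0],
    [-0.08,0,0,0],
    [-0.12,0,0,0],
    [-0.16,0,0,0],
    [-0.2,0,0,0],
  ],
)

```text
time: 9.85
ee_pos: [0.5392, -0.1336, 0.2261]
tcp_rot: [180.0, 0.0, 91.3]
wrist_force: [1.1, -0.3, -0.4]
opening: 0.0852
grasp_force: 0.0
```

arm_command(
  series=[
    [-0.04,0,0,0],
    [-0.08,0,0,0],
    [-0.1,0,0,0],
    [-0.1,0,0,0],
    [-0.1,0,0,0],
  ],
)

```text
time: 10.35
ee_pos: [0.5415, -0.232, 0.2258]
tcp_rot: [-180.0, -0.0, 91.3]
wrist_force: [0.1, -0.2, -0.8]
opening: 0.0851
grasp_force: 0.0
```

Run:
```python
from h import *
c=cam("scene"); t=cam("top")
a=cv2.resize(c["color"][130:310,250:430],(400,400),interpolation=cv2.INTER_CUBIC); b=cv2.resize(t["color"][160:310,235:385],(400,400),interpolation=cv2.INTER_CUBIC)
cv2.imwrite("pics/s4.png",np.hstack([a,b]))
for k in ("scene","top"): print(bot.mark_of(k,"lens"))
```

```text
[{'location': [352.8, 260.4], 'confidence': 0.7}]
[{'location': [277.9, 191.8], 'confidence': 0.83}]
```

View pics/s4.png

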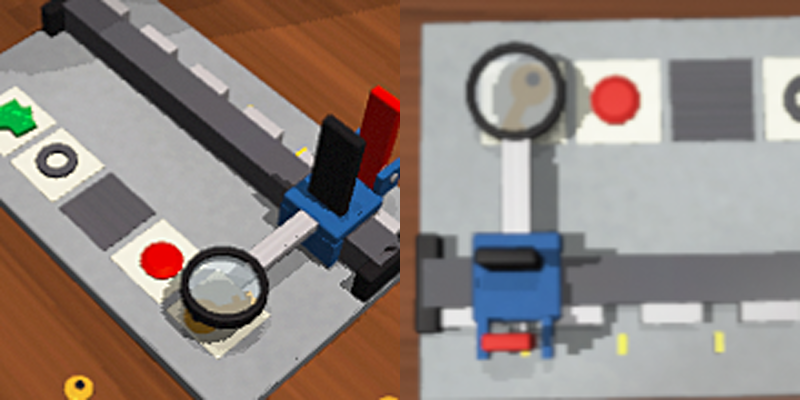

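The lens is over the key in both views, at top panel (516,92), and the key lies on its square. The lever at (508,342) looks upright. I check numerically that it is fully home against the starting picture.

Run:
```python
from h import *
import pickle
C=pickle.load(open("c0.pkl","rb"))
x=np.array([.99974,.0227]);y=np.array([-.0227,.99974])
def red(c,lo,hi):
    im=c["color"].astype(int); m=((im[...,2]>110)&(im[...,1]<80)&(im[...,0]<80)).astype(np.uint8)
    n,l,s,ce=cv2.connectedComponentsWithStats(m)
    return [(ce[i],s[i]) for i in range(1,n) if s[i,4]>20 and lo[0]<ce[i][0]<hi[0] and lo[1]<ce[i][1]<hi[1]]
for nm,t in(("before",C["top"]),("after",cam("top"))):
    for ce,s in red(t,(240,265),(380,300)):
        P=atz(t,ce,.115)[:2]; print(nm,ce.round(1),s,"along x,y",(P@x).round(4),(P@y).round(4))
for nm,t in(("before",C["scene"]),("after",cam("scene"))):
    for ce,s in red(t,(340,100),(460,240)):
        P=atz(t,(s[0]+s[2]/2,s[1]),.115)[:2]; print(nm,ce.round(1),s,(P@x).round(4),(P@y).round(4))
```

```text
after [274.5 287.8] [266 285  18   7 116] along x,y 0.5129 0.0558
```

Run:
```python
from h import *
import pickle
C=pickle.load(open("c0.pkl","rb"))
x=np.array([.99974,.0227]);y=np.array([-.0227,.99974])
for k,lo,hi in(("top",(240,265),(380,310)),("scene",(340,100),(470,260))):
  for nm,t in(("before",C[k]),("after",cam(k))):
    im=t["color"].astype(int); m=((im[...,2]>1.9*im[...,1])&(im[...,2]>1.9*im[...,0])&(im[...,2]>100)).astype(np.uint8)
    m[:lo[1]]=0;m[hi[1]:]=0;m[:,:lo[0]]=0;m[:,hi[0]:]=0
    n,l,s,ce=cv2.connectedComponentsWithStats(m)
    i=1+np.argmax(s[1:,4]); r,c=np.where(l==i)
    p=ce[i] if k=="top" else (c[r<=r.min()+3].mean(),r.min()+2)
    P=atz(t,p,.115)[:2]; print(k,nm,np.round(p,1),s[i],(P@x).round(4),(P@y).round(4))
```

```text
top before [357.5 286.5] [349 284  18   6 106] 0.5128 -0.0417
top after [274.4 287.9] [266 285  18   7 120] 0.5128 0.0558
scene before [365. 130.] [361 128  15  37 178] 0.5137 -0.0498
scene after [420. 170.] [416 168  17  37 179] 0.5131 0.0478
```

```bash
python3 -c "
from workcell import bot
print(bot.job_done())"
```

```text
the job is handed in; nothing more can be done
None
```

I handed the job in with the magnifier in the notch beside the brass key and its lens over the key. The lever is sprung back to within about 0.6 mm of its starting position, the key is on its square, and the arm is clear.

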